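# Build a staggered shield wall on the tracer bench

## Robot

A 7-joint arm with a two-finger parallel gripper is mounted at the origin on the work surface. World frame = base frame: x ahead of the robot, y to its left, z up, the work surface at z = 0. Lengths are in mm, angles in rad, forces in N, time in s.
With the tool pointing down it reaches from about 400 to 750 mm from the base axis. Payload 19.5 kg.
Tool frame: the origin (TCP) lies on the centre line of the jaws, within the pads' length; the fingertips stand 14 mm ahead of it and the grasp point (between the pads) lies 5 mm behind it; z points along the fingers, y is the line along which they close (so a half turn about z gives the same grasp; the last joint's range is limited). The gripper opens to 85 mm and grips with 20 to 120 N. Pads are 22 mm wide; open, the fingers measure 114 mm over their backs; the gripper's body (76 mm by 85 mm) begins 54 mm behind the grasp point. The pads swing forward as they close: fully open they stand 13 mm farther back than shut.
Start: joints at [-1.293, 0.707, -0.028, 1.485, 0.022, 0.951, -0.075], TCP at [180.753, 545.822, 217.968] pointing down, gripper open.
Joint ranges: [-2.71, 2.71], [-0.32, 2.16], [-1.57, 1.52], [0, 2.45], [-1.46, 4.6], [0, 2.02], [-2.83, 2.83]. Speed limits (rad/s): [1.89, 1.89, 2.57, 2.57, 3.01, 3.01, 3.01].

## Interface

Orientations are given as a unit quaternion [x, y, z, w].
In Python, from workcell import move_ptp, move_straight, movej, ungrasp, grab, wait, solve_ik, observe, grab_frame, MotionError, finish_job gives the robot as it stands. Calls block until the motion is done:
- move_ptp(position, orientation): joint-space move of the TCP to a pose.
- move_straight(position, rotation=None, max_speed=150, stop_force=None): straight line of the TCP; rotation=None keeps the orientation; max_speed is the mean speed in mm/s. With stop_force (N) it stops when the force on the tool has changed by that much, and returns True; else False.
- movej(angles): joint-space move.
- ungrasp() and grab(grip_force=None): open the fingers fully, or close them until they stop; grip_force is the grip in N (None keeps the last).
- wait(seconds).
- solve_ik(position, orientation): joint angles nearest the present ones, or None.
- observe(): the state.
- grab_frame(name): name is "side" or "top"; returns a dict with "color" (480x640x3 uint8, red, green, blue), "fx", "fy", "cx", "cy" (pixels), "extrinsics" (4x4, takes a point from world to camera coordinates). Camera axes: x right, y up, looking along -z (the intrinsics and any distortion apply to the point x, -y, -z); pixel columns grow to the right and rows downward; lengths in mm; the calibration is good to about 2 mm. A picture is of the moment at which its call begins. There is no depth.
A pose or a line that the arm cannot do raises MotionError and nothing moves.
- finish_job(): hands the job in; it is judged then, once.
The state is a dict: "time": time; "q": joint angles; "qd": joint speeds; "tau": joint torques, N m; "ee_pos": TCP position; "ee_rot": TCP orientation; "ft_force": force on the tool from outside, world axes, zero at the start; "ft_torque": the same for the moment, N m; "gripper_width": finger opening in mm; "finger_force": force on a finger pad.
Only numpy, scipy, OpenCV 4.12 (cv2) and the standard library are available. Lean on these libraries where they do the work, as an engineer would, in place of code of your own. Each camera call takes 0.05 s, during which the arm holds its last target. There are 200 camera calls.

## Task

First tap the askew pack of grey plates square, all edges flush, up against the end stop so it makes the first unit of the wall's base course. Then lay every white block on the footing plate in running bond: two more in the base course in line with the pack, the rest above, each straddling the joint below by half a length. When the wall stands, set the sample pot upright on the black disc behind it; leave the green box and the bottle alone.

Things in the scene. Friction and masses are not known exactly. Their poses are not given: they have to be found in the camera images.
- footing: fixed dark steel plate on the bench that carries the shield wall; 70 mm wide (its x), 350 mm long (its y), 6 mm thick, with light cross lines where the base course's joints come. Origin at the bench surface on the wall's middle line; +y runs along the wall towards an upright aluminium end stop (60 mm wide, 10 mm thick, top 42 mm above the bench, inner face at y = +154.5 mm); +x points to the far side of the wall, away from the robot
- pack_seat (a point): centre of the squared pack's place in the base course (footing y +104 mm, 26 mm above the bench): a full pack is 100 x 40 x 40 mm and with its end against the end stop its centre is at y +104.5 mm
- seat_mid (a point): centre of the place for a block: base course, next to the pack, 104 mm from it (so about 4 mm open joint), 26 mm above the bench. Axes as the footing's
- seat_end (a point): centre of the place for a block: base course, the end away from the end stop, at footing y -104 mm. Axes as the footing's
- seat_up1 (a point): centre of the place for a block: second course, half a length over, straddling the pack and the middle block (y +52 mm, 66 mm above the bench). Axes as the footing's
- seat_up2 (a point): centre of the place for a block: second course, straddling the middle and end blocks (y -52 mm, 66 mm above the bench). Axes as the footing's
- seat_top (a point): centre of the place for a block: third course, straddling the two blocks of the second (y 0, 106 mm above the bench). Axes as the footing's
- pot_spot (a point): centre, at bench level, of the flat black disc (100 mm across, part of the footing, 95 mm along its +x) behind the wall
- P1: grey plastic plate 100 x 40 x 10 mm, number 1 from the bottom of the pack of four that lies askew on the footing by the end stop; 55 g, slides freely on its neighbours. Origin at its centre, x along its length, z up
- P2: grey plastic plate 100 x 40 x 10 mm, number 2 from the bottom of the pack of four that lies askew on the footing by the end stop; 55 g, slides freely on its neighbours. Origin at its centre, x along its length, z up
- P3: grey plastic plate 100 x 40 x 10 mm, number 3 from the bottom of the pack of four that lies askew on the footing by the end stop; 55 g, slides freely on its neighbours. Origin at its centre, x along its length, z up
- P4: grey plastic plate 100 x 40 x 10 mm, number 4 from the bottom of the pack of four that lies askew on the footing by the end stop; 55 g, slides freely on its neighbours. Origin at its centre, x along its length, z up
- B1: white plastic shielding block 100 x 40 x 40 mm, 0.13 to 0.21 kg, all alike, on the bench to the left or right of the footing (3 to 5 of them are there; None when absent). Origin at its centre, x along its length; any long face may be up
- B2: white plastic shielding block 100 x 40 x 40 mm, 0.13 to 0.21 kg, all alike, on the bench to the left or right of the footing (3 to 5 of them are there; None when absent). Origin at its centre, x along its length; any long face may be up
- B3: white plastic shielding block 100 x 40 x 40 mm, 0.13 to 0.21 kg, all alike, on the bench to the left or right of the footing (3 to 5 of them are there; None when absent). Origin at its centre, x along its length; any long face may be up
- B4: white plastic shielding block 100 x 40 x 40 mm, 0.13 to 0.21 kg, all alike, on the bench to the left or right of the footing (3 to 5 of them are there; None when absent). Origin at its centre, x along its length; any long face may be up
- B5: white plastic shielding block 100 x 40 x 40 mm, 0.13 to 0.21 kg, all alike, on the bench to the left or right of the footing (3 to 5 of them are there; None when absent). Origin at its centre, x along its length; any long face may be up
- pot: upright squat round aluminium sample pot with black lid, 60 mm across (lid 56 mm), 40 mm tall, 0.2 to 0.33 kg, on the bench beside the footing. Origin at the centre of its underside, z up
- tipbox: bystander: green box with amber lid, 85 x 120 x 75 mm, beyond the work. Origin under its centre
- water: bystander: amber bottle with blue cap, 66 mm across, 110 mm tall. Origin under its centre
There are look-alikes about, which are no part of the job. Leave any orange look-alike of the B2 alone. What is shaped like the B5 but turquoise is not meant.

How it is judged (in metres and radians):
On the way, in this order (a step that is already met when the one before it is completed fails the run):
1. the pack of plates is squared in its place against the end stop (horizontal distance between each of P2, P3, P4 and P1 below 0.0035 m and angle between the x axis of each of P2, P3, P4 and the x axis of P1, either way round below 0.05 rad and horizontal distance between P1 and pack_seat below 0.008 m and angle between the x axis of P1 and the y axis of footing, either way round below 0.09 rad and linear speed of each of P1, P2, P3, P4 below 0.02 m/s), for 0.2 s.
2. every block that is there lies in the wall in running bond, released ((distance between B1 and seat_mid below 0.01 m or distance between B1 and seat_end below 0.01 m or distance between B1 and seat_up1 below 0.01 m or distance between B1 and seat_up2 below 0.01 m or distance between B1 and seat_top below 0.01 m) and angle between the x axis of each of B1, B2, B3, B4, B5 and the y axis of footing, either way round below 0.09 rad and linear speed of each of B1, B2, B3, B4, B5 below 0.02 m/s and (distance between B2 and seat_mid below 0.01 m or distance between B2 and seat_end below 0.01 m or distance between B2 and seat_up1 below 0.01 m or distance between B2 and seat_up2 below 0.01 m or distance between B2 and seat_top below 0.01 m) and (distance between B3 and seat_mid below 0.01 m or distance between B3 and seat_end below 0.01 m or distance between B3 and seat_up1 below 0.01 m or distance between B3 and seat_up2 below 0.01 m or distance between B3 and seat_top below 0.01 m) and (distance between B4 and seat_mid below 0.01 m or distance between B4 and seat_end below 0.01 m or distance between B4 and seat_up1 below 0.01 m or distance between B4 and seat_up2 below 0.01 m or distance between B4 and seat_top below 0.01 m) and (distance between B5 and seat_mid below 0.01 m or distance between B5 and seat_end below 0.01 m or distance between B5 and seat_up1 below 0.01 m or distance between B5 and seat_up2 below 0.01 m or distance between B5 and seat_top below 0.01 m) and contact force between each of B1, B2, B3, B4, B5 and the fingers below 0.1 N), for 0.3 s.
3. the pot stands on the disc behind the wall (horizontal distance between pot and pot_spot below 0.02 m and angle between pot's own z axis and vertical below 0.1 rad and height (world z) of pot below 0.006 m and linear speed of pot below 0.02 m/s), for 0.2 s.
At the end, for the whole second after the job is handed in: Plates within 5 mm and 0.06 rad of plate 1 (3.5 mm, 0.05 rad when squared), plate 1 within 8 mm of its place; each block's centre within 10 mm of one of the five seats; plates and blocks within 0.09 rad of the wall line; pot upright within 20 mm of the disc centre; at rest (all of step 3 and horizontal distance between each of P2, P3, P4 and P1 below 0.005 m and angle between the x axis of each of P2, P3, P4 and the x axis of P1, either way round below 0.06 rad and horizontal distance between P1 and pack_seat below 0.008 m and angle between the x axis of each of P1, B1, B2, B3, B4, B5 and the y axis of footing, either way round below 0.09 rad and linear speed of each of P1, P2, P3, P4, B1, B2, B3, B4, B5 below 0.02 m/s and (distance between B1 and seat_mid below 0.01 m or distance between B1 and seat_end below 0.01 m or distance between B1 and seat_up1 below 0.01 m or distance between B1 and seat_up2 below 0.01 m or distance between B1 and seat_top below 0.01 m) and (distance between B2 and seat_mid below 0.01 m or distance between B2 and seat_end below 0.01 m or distance between B2 and seat_up1 below 0.01 m or distance between B2 and seat_up2 below 0.01 m or distance between B2 and seat_top below 0.01 m) and (distance between B3 and seat_mid below 0.01 m or distance between B3 and seat_end below 0.01 m or distance between B3 and seat_up1 below 0.01 m or distance between B3 and seat_up2 below 0.01 m or distance between B3 and seat_top below 0.01 m) and (distance between B4 and seat_mid below 0.01 m or distance between B4 and seat_end below 0.01 m or distance between B4 and seat_up1 below 0.01 m or distance between B4 and seat_up2 below 0.01 m or distance between B4 and seat_top below 0.01 m) and (distance between B5 and seat_mid below 0.01 m or distance between B5 and seat_end below 0.01 m or distance between B5 and seat_up1 below 0.01 m or distance between B5 and seat_up2 below 0.01 m or distance between B5 and seat_top below 0.01 m)); the robot touches nothing.
It fails at once if the green box or the bottle is shifted more than 30 mm (distance of any of tipbox, water from where it was at the start of the episode above 0.03 m).
Of B1, B2, B3, B4, B5 only 3 to 5 are there at a start; the rules pass over those that are not, and their reading is None.
At some moment in a run one of pot may be knocked a few centimetres aside while the robot is not near it.
Once in a run the grip may slacken for a moment while it holds something.
It also fails if it takes over 210 s, if anything falls off the work surface, if the arm or the gripper's body presses on something with over 40 N, if the wrist force passes 120 N, or if a joint passes its speed limit or range.

## Working session

There is one attempt and no reset: what is moved stays moved. The work goes in short steps, each a Python script; the robot and the scene stay as the last script left them, time stands still between calls to the robot, and variables do not carry over. Pictures are saved under pics/ and viewed, at most 14 in all, crops included, and the job is handed in when it is done.

```bash
ls; mkdir -p pics; python3 - <<'E'
from workcell import *
import cv2,numpy as np
for n in("top","side"):
    f=grab_frame(n); cv2.imwrite(f"pics/{n}0.png",f["color"][:,:,::-1]); print(n,f["fx"],f["fy"],f["cx"],f["cy"],[k for k in f]);print(np.round(f["extrinsics"],3).tolist())
s=observe();print(s["time"],s["ee_pos"],s["ee_rot"],s["gripper_width"])
E
```

```text
pics
top 585.4302076720966 585.4302076720966 325.71907418454094 244.28104782309762 ['color', 'fx', 'fy', 'cx', 'cy', 'extrinsics']
[[-0.0, -1.0, -0.02, 64.667], [0.998, -0.001, 0.058, -510.318], [-0.058, -0.02, 0.998, -1423.258], [0.0, 0.0, 0.0, 1.0]]
side 461.43958578820934 461.43958578820934 318.26665086804985 236.38861377765735 ['color', 'fx', 'fy', 'cx', 'cy', 'extrinsics']
[[0.714, -0.7, -0.012, -357.7], [0.396, 0.389, 0.832, -304.551], [-0.578, -0.598, 0.555, -1003.276], [0.0, 0.0, 0.0, 1.0]]
0.1 [180.66396319 545.6187994  217.58302163] [ 1.59224121e-01  9.87242337e-01 -4.92186276e-04 -7.75693747e-05] 85.65486080195643
```

View pics/top0.png

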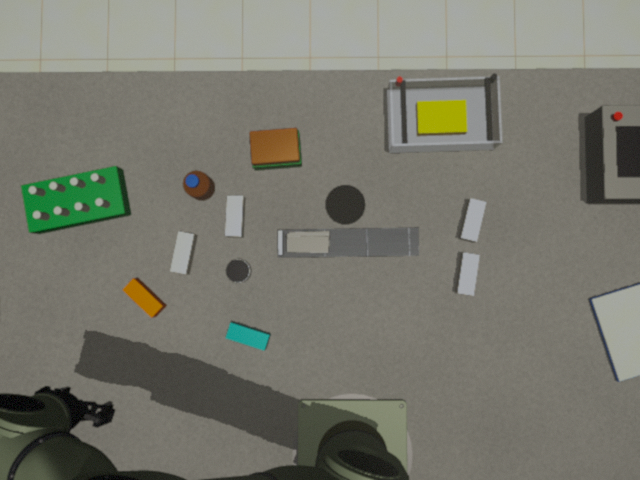

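View pics/side0.png

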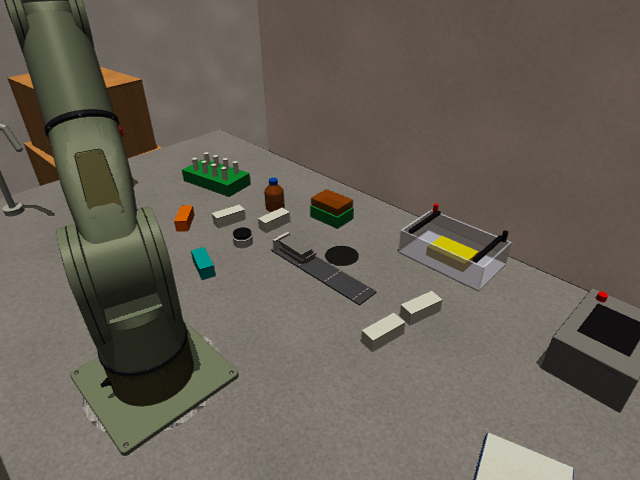

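The top view shows four white blocks at (234,216), (182,252), (472,220) and (468,273). The pack is at (308,242) on the footing (278–418), and the end stop is at its left end. The pot is at (238,270) and the disc at (345,204). Orange (144,297) and turquoise (247,336) are the look-alikes; only the white ones fit. Next I'll measure these and take one enlarged crop.

```bash
cat > h.py <<'E'
from workcell import *
import cv2,numpy as np
from scipy.spatial.transform import Rotation as R
def px2w(f,uv,z):
    E=f["extrinsics"];Rm,t=E[:3,:3],E[:3,3]
    uv=np.atleast_2d(uv).astype(float)
    d=np.c_[(uv[:,0]-f["cx"])/f["fx"],-(uv[:,1]-f["cy"])/f["fy"],-np.ones(len(uv))]@Rm
    c=-Rm.T@t
    return c+d*((z-c[2])/d[:,2])[:,None]
def w2px(f,p):
    q=np.atleast_2d(p)@f["extrinsics"][:3,:3].T+f["extrinsics"][:3,3]
    return np.c_[f["cx"]+f["fx"]*q[:,0]/-q[:,2],f["cy"]+f["fy"]*q[:,1]/q[:,2]]
def blobs(f,mask,z,amin=100):
    out=[]
    cs,_=cv2.findContours(mask.astype(np.uint8),cv2.RETR_EXTERNAL,cv2.CHAIN_APPROX_NONE)
    for c in cs:
        if cv2.contourArea(c)<amin: continue
        w=px2w(f,c[:,0],z)[:,:2].astype(np.float32)
        b=cv2.boxPoints(cv2.minAreaRect(w)); e0,e1=b[1]-b[0],b[2]-b[1]
        L=e0 if np.linalg.norm(e0)>np.linalg.norm(e1) else e1
        out.append((b.mean(0),np.arctan2(L[1],L[0])%np.pi,sorted([np.linalg.norm(e0),np.linalg.norm(e1)]),c[:,0].mean(0)))
    return out
def down(a):  # tool down, closing axis (y) at world angle a
    X=np.array([np.sin(a),-np.cos(a),0]);Y=np.array([np.cos(a),np.sin(a),0])
    X=np.cross(Y,[0,0,-1])
    return R.from_matrix(np.c_[X,Y,[0,0,-1]]).as_quat()
E
python3 - <<'E'
from h import *
f=grab_frame("top");im=f["color"].astype(int)
g=im.min(2);sat=im.max(2)-g
print("white");
m=(g>150)&(sat<40);m[:90]=0;m[330:]=0;m[:,:150]=0;m[:,500:]=0
for b in blobs(f,m,40): print(np.round(b[0],1),round(b[1],3),np.round(b[2],1),b[3].round())
print("dark")
m=(g<45)&(sat<25);m[:150]=0;m[330:]=0;m[:,:200]=0;m[:,450:]=0
for b in blobs(f,m,0): print(np.round(b[0],1),round(b[1],3),np.round(b[2],1),b[3].round())
print([im[242,x].tolist() for x in (281,300,320,340,367,400,430)], im[270,238],im[216,234])
c=f["color"][150:330,160:480,::-1];c=cv2.resize(c,None,fx=2.5,fy=2.5,interpolation=cv2.INTER_CUBIC)
c2=cv2.resize(f["color"][222:262,270:350,::-1],None,fx=10,fy=10,interpolation=cv2.INTER_CUBIC)
c2=cv2.convertScaleAbs(c2,alpha=1.4)
c=cv2.resize(c,(800,450))
cv2.imwrite("pics/c1.png",c[:,:]);cv2.imwrite("pics/c2.png",c2)
fs=grab_frame("side")
cv2.imwrite("pics/c3.png",cv2.resize(fs["color"][220:310,260:390,::-1],None,fx=6,fy=6,interpolation=cv2.INTER_CUBIC))
E
```

```text
white
[ 438.  -277.7] 2.986 [37.8 97.9] [468. 274.]
[489.7 414. ] 2.957 [37.9 97.6] [182. 252.]
[ 568.8 -292.1] 2.898 [37.5 96.6] [473. 219.]
[579.4 288.1] 3.102 [38.  96.6] [234. 216.]
[ 771.1 -185.6] 1.076 [112.6 267.6] [423. 134.]
dark
[611.9  16.6] 3.14 [89.7 90.3] [344. 206.]
[[160, 163, 165], [146, 144, 132], [146, 143, 133], [95, 96, 95], [112, 112, 113], [96, 96, 96], [122, 119, 111]] [59 57 58] [166 169 168]
```

View pics/c1.png

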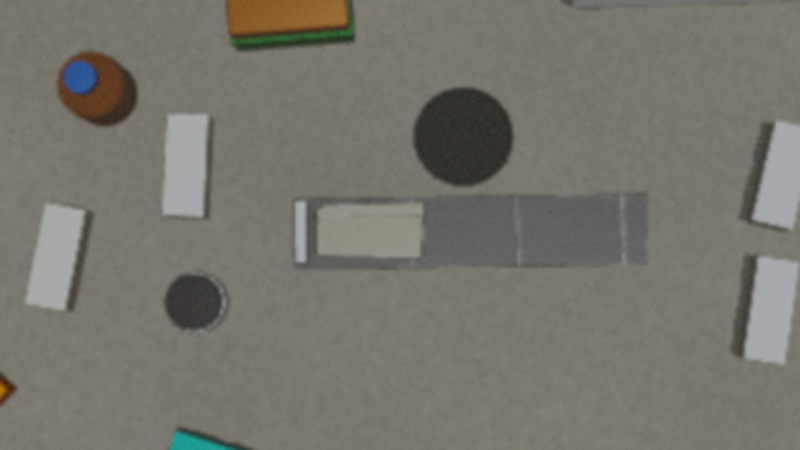

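View pics/c2.png

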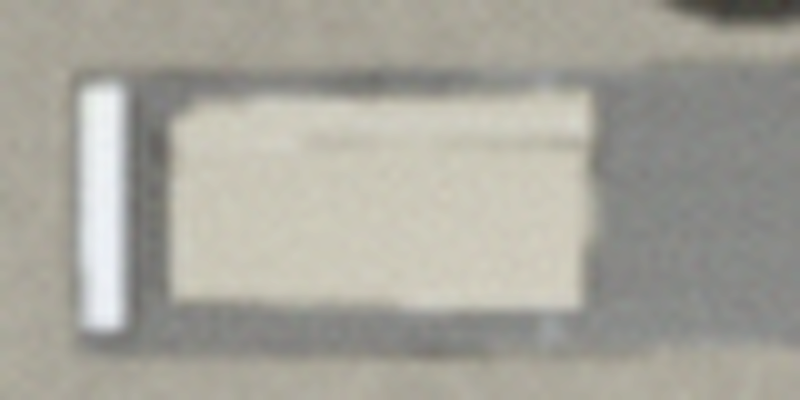

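View pics/c3.png

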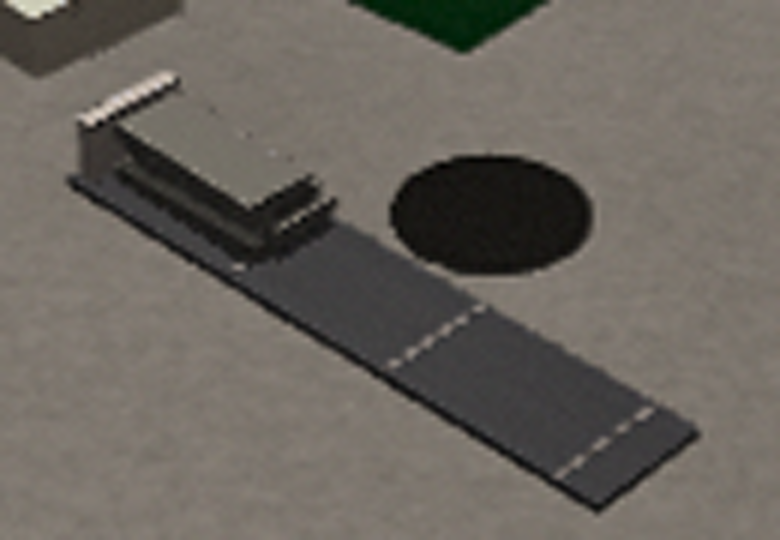

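The crop confirms four white blocks, with bottle, pot and orange/turquoise look-alikes separate. In the side crop the pack's plates are stepped in x, with a roughly 10 mm gap to the end stop. Next I'll fit the footing frame and squeeze the pack across its width.

```bash
cat >> h.py <<'E'
def pick_q(p,a):
    q0=np.array(observe()["q"]);best=None
    for k in(0,np.pi):
        o=down(a+k);q=solve_ik(list(p),list(o))
        if q is None: continue
        c=np.abs(np.array(q)-q0).max()+ (5 if abs(q[6])>2.6 else 0)
        if best is None or c<best[0]: best=(c,o,q)
    if best is None: raise RuntimeError(f"no ik {p} {a}")
    return list(best[1])
def above(p,a,z):
    o=pick_q([p[0],p[1],z],a); move_ptp([p[0],p[1],z],o); return o
def st(m=""):
    s=observe();print(m,"t%.1f"%s["time"],np.round(s["ee_pos"],1),"w%.1f"%s["gripper_width"],"F",np.round(s["ft_force"],1),"ff",np.round(s["finger_force"],1),"q7 %.2f"%s["q"][6]);return s
def footing(f):
    g=cv2.GaussianBlur(f["color"],(5,5),0).astype(int)
    r=f["color"].astype(float)
    m=(g[:,:,1]<108)&(g[:,:,0]-g[:,:,2]<6);m[:222]=0;m[264:]=0;m[:,:265]=0;m[:,430:]=0
    m=cv2.morphologyEx(m.astype(np.uint8),cv2.MORPH_OPEN,np.ones((3,3)))
    ys,xs=np.nonzero(m)
    w=px2w(f,np.c_[xs,ys],6)[:,:2].astype(np.float32)
    return cv2.minAreaRect(w),m
E
python3 - <<'E'
from h import *
f=grab_frame("top")
r,m=footing(f);print(r)
ys,xs=np.nonzero(m);print(xs.min(),xs.max(),ys.min(),ys.max())
g=cv2.GaussianBlur(f["color"],(3,3),0).max(2)
d=(g<80);d[:180]=0;d[228:]=0;d[:,:318]=0;d[:,372:]=0
for b in blobs(f,d,0.5):print("disc",b[:3])
d=(g>175);d[:225]=0;d[262:]=0;d[:,:272]=0;d[:,286:]=0
for b in blobs(f,d,42,20):print("stop",b)
# edge fit: long edges by column from gradient
G=cv2.GaussianBlur(f["color"][:,:,0].astype(np.float32),(1,5),0)
e=[]
for rows,sgn in((range(222,236),-1),(range(250,264),1)):
    P=[]
    for c in range(336,416):
        col=G[list(rows),c];dd=sgn*np.gradient(col);i=dd.argmax()
        if 0<i<len(dd)-1:
            den=dd[i-1]-2*dd[i]+dd[i+1];P.append((c,rows[0]+i+(0.5*(dd[i-1]-dd[i+1])/den if den else 0)))
    w=px2w(f,np.array(P),6);k=np.polyfit(w[:,1],w[:,0],1)
    for _ in range(3):
        ok=np.abs(np.polyval(k,w[:,1])-w[:,0])<2.5;k=np.polyfit(w[ok,1],w[ok,0],1)
    print("edge x at y=-50:",np.polyval(k,-50),"slope",k[0],ok.sum());e.append(k)
row=f["color"][235:250,330:430,0].mean(0);print(np.round(row).astype(int).tolist())
E
```

```text
((516.3472290039062, 5.0829010009765625), (68.39640045166016, 336.5120849609375), 0.9283162355422974)
282 418 228 257
disc (array([611.81885 ,  16.645054], dtype=float32), np.float32(3.1397183), [np.float32(94.68934), np.float32(95.24138)])
edge x at y=-50: 552.8956879394553 slope -0.009957329124195663 77
edge x at y=-50: 480.8912559178469 slope 0.006058135019628977 68
[96, 96, 96, 96, 97, 96, 96, 97, 96, 97, 97, 97, 98, 97, 97, 97, 97, 97, 97, 97, 97, 97, 97, 97, 98, 97, 98, 98, 98, 97, 97, 98, 97, 98, 98, 98, 103, 109, 103, 98, 97, 98, 98, 97, 98, 98, 98, 98, 98, 98, 98, 97, 97, 98, 97, 98, 98, 98, 98, 97, 97, 98, 97, 98, 97, 98, 97, 97, 97, 97, 97, 98, 97, 97, 98, 97, 97, 99, 109, 115, 106, 98, 98, 97, 98, 98, 98, 98, 105, 118, 122, 122, 122, 122, 123, 124, 123, 123, 123, 123]
```

```bash
cat > fit.py <<'E'
from h import *
from scipy.optimize import least_squares
fs=[grab_frame("top")["color"][:,:,0].astype(float) for _ in range(4)]
f=grab_frame("top");I=np.mean(fs,0)
vv,uu=np.mgrid[215:272,270:435]
W=px2w(f,np.c_[uu.ravel(),vv.ravel()],6)[:,:2];J=I[215:272,270:435].ravel()
def loc(p):
    c,s=np.cos(p[2]),np.sin(p[2]);d=W-p[:2];return d@np.array([c,s]),d@np.array([-s,c])
sg=lambda t:1/(1+np.exp(-t/0.9))
def res(p):
    x,y=loc(p);ins=sg(35-abs(x))*sg(175-abs(y))
    l=sum(np.exp(-((y-k)/2.2)**2) for k in(-52,-156))
    M=p[3]+(p[4]-p[3])*ins+p[5]*l*ins
    ok=(np.hypot(x-95,y)>62)&((y<40)|(abs(x)>32)&(y<165))&(x<60)
    return np.where(ok,M-J,0)
r=least_squares(res,[516,5.,0.0,122,97,12],loss="soft_l1",x_scale=[1,1,.01,1,1,1])
print(r.x,"rms",np.sqrt(np.mean(res(r.x)**2)))
c,s=np.cos(r.x[2]),np.sin(r.x[2]);print("disc pred",r.x[:2]+95*np.array([c,s]))
np.save("foot.npy",r.x[:3])
E
python3 fit.py
```

```text
[5.16528707e+02 1.07359310e+01 1.61747810e-02 1.22033121e+02
 9.73137659e+01 3.06757068e+00] rms 2.983149917612562
disc pred [611.51628055  12.27246819]
```

```bash
python3 - <<'E'
from h import *
f=grab_frame("top");p=np.load("foot.npy")
for n,uv,z in(("line",(367.1,242),6),("line2",(408.9,242),6),("edge",(418.5,242),6),("lineL",(325,256),6),("leftedge",(277.7,256),6),("stopin",(282.8,242),42),("stopout",(278,242),42),("stopnear",(280.5,255.2),42),("stopfar",(280.5,230),42)):
    w=px2w(f,uv,z)[0,:2];d=w-p[:2];c,s=np.cos(p[2]),np.sin(p[2]);print(n,w.round(1),"foot",np.round([d@[c,s],d@[-s,c]],1))
G=np.mean([grab_frame("top")["color"][:,:,0].astype(float) for _ in range(3)],0)
print(G[253:256,270:335].mean(0).round().astype(int).tolist())
print(G[240:245,270:335].mean(0).round().astype(int).tolist())
E
```

```text
line [516.4 -37.7] foot [ -0.9 -48.4]
line2 [ 516.3 -140.7] foot [  -2.7 -151.5]
edge [ 516.3 -164.4] foot [  -3.1 -175.1]
lineL [481.9  66.3] foot [-33.7  56.2]
leftedge [482.  183.4] foot [-31.7 173.2]
stopin [514.4 167.6] foot [  0.5 156.9]
stopout [514.5 179.2] foot [  0.7 168.5]
stopnear [482.5 173. ] foot [-31.4 162.8]
stopfar [543.5 173.3] foot [ 29.6 162.1]
[123, 124, 123, 122, 121, 121, 119, 113, 121, 134, 140, 134, 106, 87, 92, 95, 94, 94, 96, 96, 95, 96, 97, 96, 96, 97, 97, 97, 98, 98, 98, 98, 98, 98, 98, 98, 98, 98, 98, 99, 100, 101, 102, 101, 100, 100, 99, 99, 100, 100, 100, 100, 100, 102, 111, 113, 104, 101, 100, 100, 100, 99, 100, 99, 100]
[120, 120, 121, 122, 122, 123, 115, 110, 149, 166, 168, 160, 118, 84, 86, 83, 96, 134, 145, 144, 144, 144, 144, 143, 144, 144, 144, 144, 145, 144, 145, 145, 145, 145, 145, 145, 145, 145, 146, 146, 145, 145, 146, 146, 146, 146, 146, 146, 146, 146, 146, 146, 147, 146, 147, 147, 147, 145, 134, 115, 100, 96, 96, 96, 96]
```

```bash
sed -i 's/sg(175-abs(y))/sg(175-abs(y-p[6]))/; s/,12\],loss/,12,-4],loss/; s/\[516,5.,/[516,14.5,/; s/1,1,1\])/1,1,1,1])/' fit.py; python3 fit.py
```

```text
[ 5.16445008e+02  1.49476068e+01  1.72360130e-02  1.22059887e+02
  9.71855714e+01  1.81085880e+01 -4.57487765e+00] rms 2.6697741080738364
disc pred [611.43089674  16.58494695]
```

Footing fitted at (516.4, 14.9), yaw 0.017; the predicted disc centre matches the measured one. Now I'll square the pack: squeeze, push to the stop, squeeze again.

```bash
cat >> h.py <<'E'
FT=np.load("foot.npy")
def F(x,y):
    c,s=np.cos(FT[2]),np.sin(FT[2]);return np.array([FT[0]+c*x-s*y,FT[1]+s*x+c*y])
def L(p,z,v=150,sf=None): return move_straight([float(p[0]),float(p[1]),z],max_speed=v,stop_force=sf)
E
python3 - <<'E'
from h import *
p=F(0,93)
above(p,FT[2],150);st("above")
print(L(p,20,80,8));st("down")
grab(20);st("squeezed")
ungrasp();st("open")
L(p,110)
q=F(0,12);L(q,110);grab(20)
print(L(q,23,80,8));st("low")
print(L(F(0,60),23,20,8));st("pushed")
L(F(0,25),23,80)
L(F(0,25),110);ungrasp()
p=F(0,104);L(p,110);print(L(p,20,80,8));grab(20);st("sq2");ungrasp();L(p,130)
L(F(-150,0),250);st()
f=grab_frame("top");cv2.imwrite("pics/p1.png",cv2.resize(f["color"][222:262,270:350,::-1],None,fx=8,fy=8,interpolation=cv2.INTER_CUBIC))
fs=grab_frame("side");cv2.imwrite("pics/p2.png",cv2.resize(fs["color"][220:310,260:390,::-1],None,fx=6,fy=6,interpolation=cv2.INTER_CUBIC))
E
```

```text
above t3.0 [514.7 109.  150.1] w85.3 F [ 0.  -0.  -0.4] ff 0.0 q7 -0.06
False
down t4.7 [515.  108.   20.3] w85.5 F [-0.2  0.1  1.2] ff 0.0 q7 -0.03
squeezed t5.2 [514.9 107.9  20.2] w39.4 F [-0.6 -0.6  5.3] ff 21.4 q7 -0.03
open t5.7 [514.8 107.9  20. ] w85.4 F [ 0.7 -0.  -0.5] ff 0.0 q7 -0.03
False
low t9.2 [516.5  26.9  23.4] w0.1 F [-0.5  0.4  0.5] ff 0.0 q7 0.09
True
pushed t10.7 [515.6  57.9  22.8] w0.2 F [ 1.3 -3.   3.4] ff 1.8 q7 0.05
False
sq2 t15.0 [514.8 119.   20.2] w39.4 F [-0.2  0.1  5.4] ff 20.9 q7 -0.04
 t18.0 [366.6  12.6 249.7] w85.3 F [-0.4 -0.3 -0.1] ff 0.0 q7 0.05
```

```bash
python3 -c "
import cv2,numpy as np
a=cv2.imread('pics/p1.png');b=cv2.imread('pics/p2.png');b=cv2.resize(b[:300,:480],(640,400))
a=a[:200];cv2.imwrite('pics/p12.png',np.vstack([cv2.convertScaleAbs(a,alpha=1.4),cv2.convertScaleAbs(b,alpha=1.8)])[:600])"
```

```text
(no output)
```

View pics/p12.png

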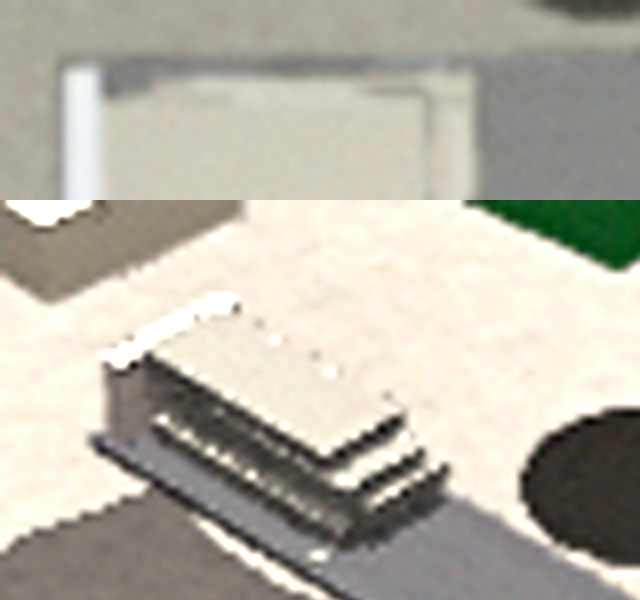

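The pack is not square. In the crop the top plate is against the stop, but lower plates stick out at (475,130), about 14 mm, and towards the robot, so the fingers only reached the upper plates. I'll probe the real tip height on the bare footing.

```bash
python3 - <<'E'
from h import *
p=F(0,-90)
L(p,120);grab(20)
L(p,30,100);print(L(p,5,15,4));st("shut")
L(p,40);ungrasp();L(p,30);print(L(p,-5,15,4));st("open")
fs=grab_frame("side");cv2.imwrite("pics/s3.png",cv2.resize(fs["color"][210:310,260:393,::-1],(798,600),interpolation=cv2.INTER_CUBIC))
L(p,120)
E
```

```text
False
shut t23.3 [518. -75.   5.] w-0.1 F [-0.2  0.1 -0.5] ff 0.0 q7 0.28
False
open t27.2 [518. -75.  -5.] w85.5 F [ 0.4 -0.4 -0.1] ff 0.0 q7 0.29
```

View pics/s3.png

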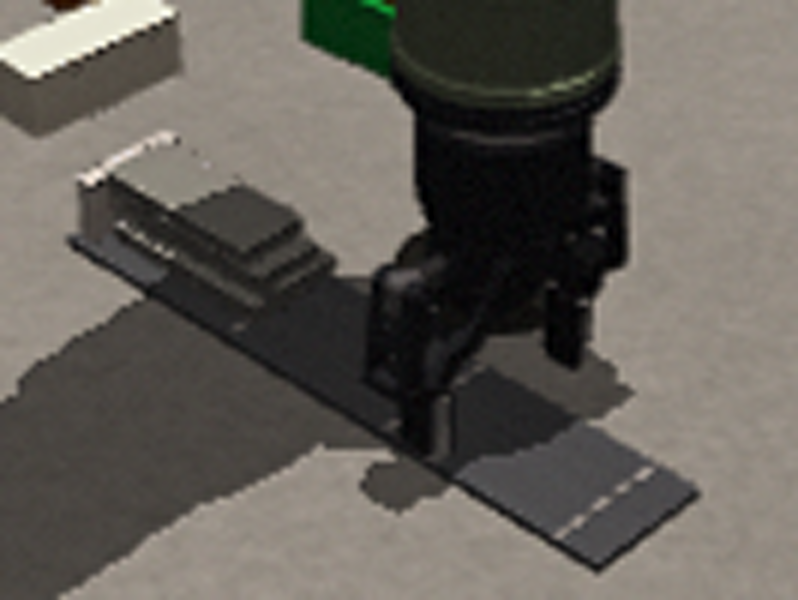

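The arm shows no contact at TCP z=5 shut or −5 open, and the picture shows the tips (425,455) still hovering near plate level. I'll probe deeper under force guard.

```bash
python3 - <<'E'
from h import *
p=F(0,-90)
grab(20);L(p,15,100);print(L(p,-30,10,3));st("shut")
s=observe();print(s["ee_rot"])
L(p,40);ungrasp();L(p,5);print(L(p,-40,10,3));st("open")
L(p,120)
E
```

```text
True
shut t32.6 [518.  -75.   -7.2] w-0.4 F [-0.7  1.4  9. ] ff 4.5 q7 0.29
[ 7.01062144e-01  7.13100007e-01 -4.96125140e-04 -6.07580020e-05]
True
open t37.0 [518.1 -75.1 -26.4] w85.0 F [-1.9 -0.2  8.8] ff 4.7 q7 0.29
```

The fingertips really stand about 27 mm higher than nominal: shut contact came at TCP −7 on the 6 mm plate, open at −26 on the bench. I'll apply that offset and redo the squaring.

```bash
cat > pack.py <<'E'
from h import *
import sys
def sq(y,n):
    p=F(0,y);L(p,90);print(L(p,-9,80,8));grab(20);st(n);ungrasp();L(p,90)
sq(95,"sq1")
q=F(0,8);L(q,90);grab(20);print(L(q,-4,80,8));print(L(F(0,60),-4,20,10));st("push")
L(F(0,20),-4,80);L(F(0,20),90);ungrasp()
sq(104,"sq2")
q=F(0,20);L(q,90);grab(20);print(L(q,-4,80,8));print(L(F(0,60),-4,20,12));st("push2")
L(F(0,20),-4,80);L(F(0,20),90);ungrasp()
L(F(-150,0),220);st()
f=grab_frame("top");a=cv2.resize(f["color"][222:262,270:350,::-1],(640,320),interpolation=cv2.INTER_CUBIC)
fs=grab_frame("side");b=cv2.resize(fs["color"][225:275,262:342,::-1],(640,280)if 0 else (448,280),interpolation=cv2.INTER_CUBIC)
b=cv2.copyMakeBorder(b,0,0,0,192,cv2.BORDER_CONSTANT)
cv2.imwrite(sys.argv[1],cv2.convertScaleAbs(np.vstack([a,b]),alpha=1.5))
E
python3 pack.py pics/p5.png
```

```text
False
sq1 t41.5 [515.2 109.9  -8.6] w39.5 F [ 1.2 -0.1  7.3] ff 25.4 q7 0.03
False
True
push t47.2 [515.5  57.9  -4.2] w-0.2 F [ 0.3 -1.8  0.9] ff 1.1 q7 0.11
False
sq2 t51.8 [515.2 119.   -8.7] w39.4 F [ 1.2 -0.1  5.8] ff 26.4 q7 0.02
False
True
push2 t57.1 [515.6  57.8  -4.2] w0.4 F [-0.3 -2.5  2.7] ff 1.5 q7 0.11
 t60.6 [366.7  12.4 219.6] w85.5 F [ 0.9 -0.1  0.2] ff 0.0 q7 0.10
```

View pics/p5.png

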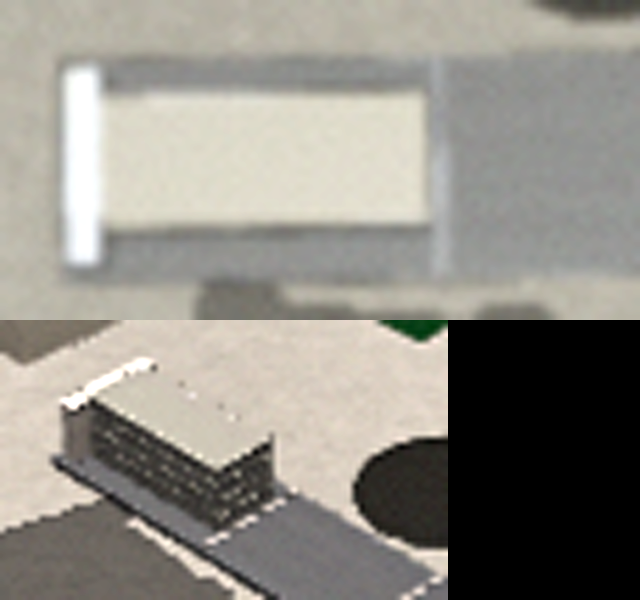

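Now the crop shows a square pack tight against the stop (102–428 wide at 8x), all four plates flush in the side view. Next come the base-course blocks.

```bash
cat >> h.py <<'E'
BL=[((438.0,-277.7),2.986),((568.8,-292.1),2.898),((579.4,288.1),3.102),((489.7,414.0),2.957)]
def trav(p,z,a,v=250):
    o=pick_q([p[0],p[1],z],a);move_straight([float(p[0]),float(p[1]),z],o,max_speed=v)
def pick(p,a,zt=100):
    trav(p,60,a+np.pi/2);print("hit",L(p,-11,120,10));grab(60);s=st("grip")
    L(p,zt,200);s=st("lift");return 35<s["gripper_width"]<45
def place(seat,zc,zt=100):
    p=F(*seat)
    trav(p,max(zt,zc+20),FT[2]);s=st("over")
    if not 35<s["gripper_width"]<45: return False
    z=zc-31;L(p,z+8,150);print("touch",L(p,z-4,25,5));st("set");ungrasp();L(p,z+60,200);return True
def wallcheck(f,z,lim=150):
    g=f["color"].astype(int);m=(g.min(2)>145)&(g.max(2)-g.min(2)<25);m[:220]=0;m[270:]=0;m[:,:284]=0;m[:,430:]=0
    for b in blobs(f,m,z):
        d=b[0]-FT[:2];c,s=np.cos(FT[2]),np.sin(FT[2]);print("wall blob",np.round([d@[c,s],d@[-s,c]],1),round((b[1]-FT[2])%np.pi,3),np.round(b[2],1))
E
python3 - <<'E'
from h import *
if pick(*BL[0]): print(place((0,0),26))
if pick(*BL[1]): print(place((0,-104),26))
L(F(-150,-60),150);st()
f=grab_frame("top");wallcheck(f,46);cv2.imwrite("pics/b1.png",cv2.resize(f["color"][150:310,130:490,::-1],(800,356)))
E
```

```text
hit False
grip t63.8 [ 438.2 -277.8  -10.5] w39.3 F [-0.9  0.2  8.3] ff 61.4 q7 -0.40
lift t64.5 [ 437.8 -277.3   99.2] w39.7 F [-0.4  0.2 -1.9] ff 60.4 q7 -0.52
over t66.4 [516.3  14.2 100. ] w39.2 F [ 0.  -1.1 -2. ] ff 60.3 q7 0.16
touch True
set t67.6 [516.7  15.   -4.7] w39.3 F [1.1 0.1 4.2] ff 61.4 q7 0.19
True
hit False
grip t71.8 [ 569.1 -292.3  -10.4] w39.3 F [-0.4  1.   6.2] ff 61.3 q7 -0.78
lift t72.5 [ 568.4 -291.6   98.9] w39.4 F [ 0.3  0.5 -2.6] ff 60.4 q7 -0.85
over t74.0 [518.2 -89.6  99.9] w39.1 F [-0.  -0.1 -2. ] ff 60.4 q7 -1.99
touch True
set t75.2 [518.5 -88.9  -4.7] w38.7 F [-0.5  1.1  9.2] ff 62.0 q7 -1.83
True
 t77.5 [367.8 -47.8 149.7] w85.4 F [ 0.2  0.1 -0.4] ff 0.0 q7 -1.75
wall blob [0.  1.3] 1.553 [38.6 98.6]
wall blob [ 1.000e-01 -1.028e+02] 1.602 [39.4 98.7]
```

View pics/b1.png

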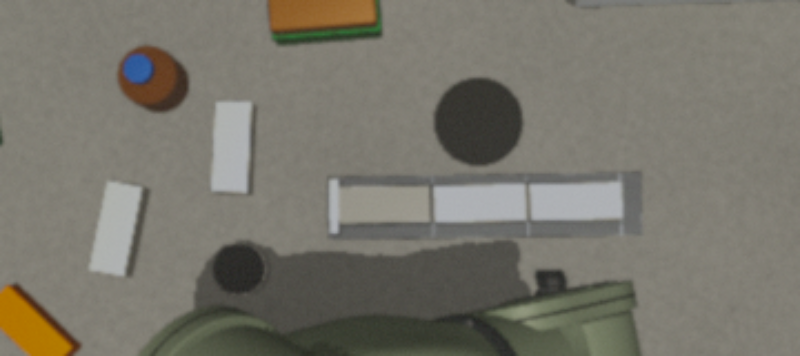

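The base course stands in line: pack (385,204), blocks at (479,202) and (576,201), each within 2 mm of its seat. Next, the second course, blocks at (232,147) and (117,228).

```bash
python3 - <<'E'
from h import *
L(F(-60,60),120,250)
if pick(*BL[2],zt=130): print(place((0,52),66,130))
if pick(*BL[3],zt=130): print(place((0,-52),66,130))
L(F(-170,-60),200,250);st()
f=grab_frame("top");wallcheck(f,86);cv2.imwrite("pics/b2.png",cv2.resize(f["color"][150:310,130:490,::-1],(800,356)))
fs=grab_frame("side");cv2.imwrite("pics/b2s.png",cv2.resize(fs["color"][190:310,220:400,::-1],(800,533)))
E
```

```text
hit False
grip t81.2 [579.7 288.2 -10.5] w39.1 F [-1.2 -0.1  5.7] ff 61.3 q7 -1.48
lift t82.0 [578.9 288.1 128.9] w39.1 F [-0.6 -0.3 -2.2] ff 60.4 q7 -1.57
over t83.7 [515.7  67.4 129.9] w39.1 F [ 0.5  0.1 -1.9] ff 60.4 q7 -2.30
touch True
set t84.8 [516.   67.1  35.4] w39.5 F [0.6 1.4 7.6] ff 62.0 q7 -2.15
True
hit False
grip t88.6 [489.9 414.2 -10.5] w39.4 F [-0.9  0.8  7.1] ff 61.4 q7 -1.80
lift t89.4 [489.2 413.9 128.8] w39.3 F [ 0.5  1.1 -1.7] ff 60.5 q7 -1.90
over t91.4 [517.3 -36.1 129.9] w39.1 F [ 0.1 -0.5 -1.7] ff 60.4 q7 -2.10
touch True
set t92.5 [517.5 -36.9  35.2] w39.6 F [-1.   0.4  7.1] ff 61.9 q7 -1.95
True
 t94.4 [348.2 -47.9 199.4] w85.1 F [ 0.7 -0.   1.2] ff 0.0 q7 -1.86
wall blob [ 0.7 51. ] 1.553 [ 37.5 100.6]
wall blob [ -0.4 -74. ] 1.553 [ 39.8 144.6]
```

View pics/b2.png

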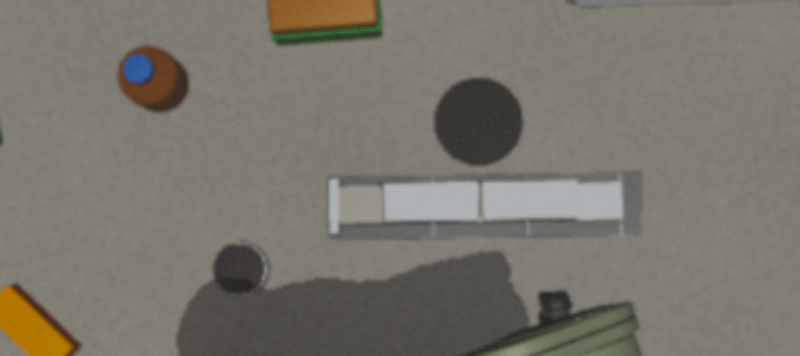

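View pics/b2s.png

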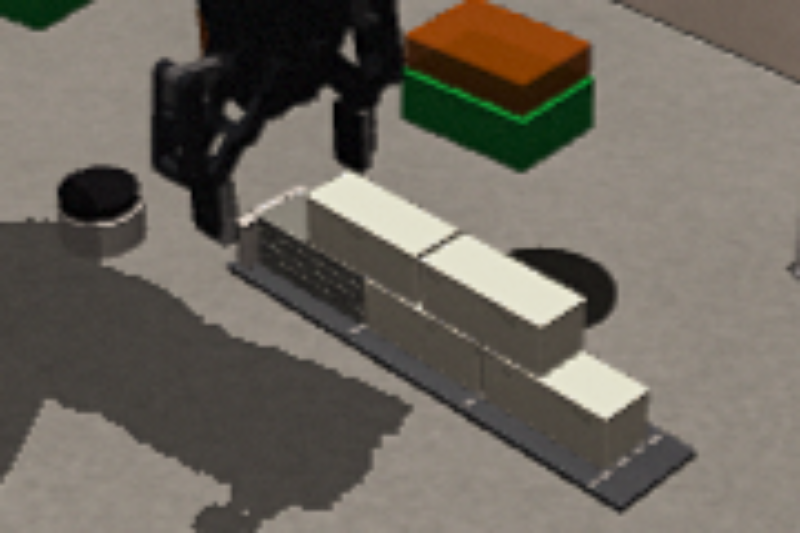

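The second course straddles correctly: measured y +51 for one block, and the side view shows both blocks aligned with flush courses. All four blocks are in. The pot is at (238,270) in full-image pixels, still near where it was; I'll clear the arm, remeasure it, and move it.

```bash
cat > pot.py <<'E'
from h import *
def potpos():
    f=grab_frame("top");g=f["color"].astype(int);m=(g.max(2)<75);m[:235]=0;m[310:]=0;m[:,:190]=0;m[:,:][:,275:]=0
    m=cv2.morphologyEx(m.astype(np.uint8),cv2.MORPH_OPEN,np.ones((3,3)))
    for b in blobs(f,m,40):print("pot",b[0].round(1),np.round(b[2],1),b[3].round(1))
    return blobs(f,m,40)
E
python3 - <<'E'
from pot import *
trav(F(-100,-200),200,FT[2]+np.pi/2)
B=potpos();b=B[0]
assert len(B)==1 and 48<b[2][0] and b[2][1]<60
a=FT[2]+np.pi/2
trav(b[0],80,a);B2=potpos() if 0 else None
print("hit",L(b[0],-11,100,8));grab(60);s=st("grip");L(b[0],120,200);s=st("lift")
assert 55<s["gripper_width"]<64
p=F(95,0);trav(p,120,a,200);s=st("over");assert s["gripper_width"]>55
L(p,0,150);print("touch",L(p,-16,20,5));st("set");ungrasp();L(p,120,200)
L(F(-100,-200),200,250)
f=grab_frame("top");fs=grab_frame("side")
cv2.imwrite("pics/e1.png",np.vstack([cv2.resize(f["color"][170:280,260:440,::-1],(490,300)),cv2.resize(fs["color"][190:300,240:420,::-1],(490,300))]))
g=f["color"];w=np.mean(px2w(f,np.argwhere((g.max(2)<75)[180:228,318:380])[:,::-1]+[318,180],40),0)
print("dark mean",w,"target",p,st())
E
```

```text
pot [445.7 278.4] [45.9 48.6] [236.9 270.3]Traceback (most recent call last):
  File "<stdin>", line 4, in <module>
AssertionError
```

The measured lid reads 47 mm because the mask erodes it; the centre is fine, so I'll loosen that check and continue.

```bash
python3 - <<'E'
from pot import *
B=potpos();b=B[0]
assert len(B)==1 and 43<b[2][0] and b[2][1]<60
a=FT[2]+np.pi/2
trav(b[0],80,a)
print("hit",L(b[0],-11,100,8));grab(60);s=st("grip");L(b[0],120,200);s=st("lift")
assert 55<s["gripper_width"]<64
p=F(95,0);trav(p,120,a,200);s=st("over");assert s["gripper_width"]>55
L(p,0,150);print("touch",L(p,-16,20,5));st("set");ungrasp();L(p,120,200)
L(F(-100,-200),200,250)
f=grab_frame("top");fs=grab_frame("side")
cv2.imwrite("pics/e1.png",np.vstack([cv2.resize(f["color"][170:280,260:440,::-1],(490,300)),cv2.resize(fs["color"][190:300,240:420,::-1],(490,300))]))
st()
E
```

```text
pot [445.7 278.4] [45.9 48.6] [236.9 270.3]
hit False
grip t99.9 [445.8 278.5 -10.2] w58.3 F [-3.9 -1.4 14.7] ff 61.6 q7 -1.24
lift t100.7 [445.3 278.3 119.1] w58.2 F [-0.9  0.8 -3.6] ff 64.8 q7 -1.42
over t102.4 [611.2  17.5 119.9] w58.3 F [-0.7  0.3 -2.6] ff 64.8 q7 -1.08
touch True
set t103.9 [611.5  16.6 -10.1] w58.1 F [-1.8  1.  11.7] ff 65.8 q7 -0.98
 t106.5 [ 420.4 -185.9  199.6] w85.1 F [-0.1  0.4 -0.6] ff 0.0 q7 -0.61
```

View pics/e1.png

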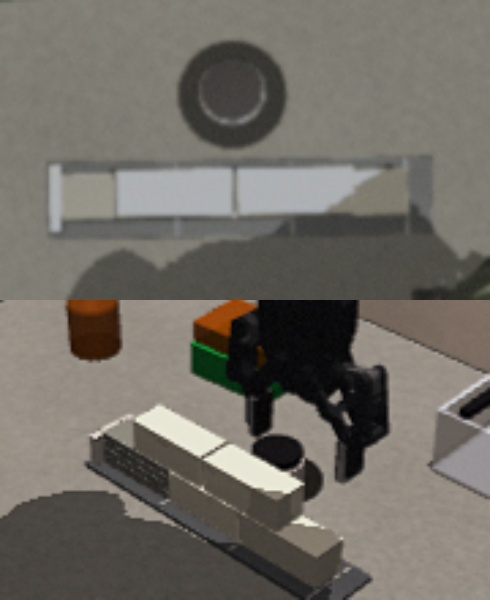

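The pot stands upright and central on the disc (232,92), and the wall is intact. Handing in.

```bash
python3 -c "
from workcell import *
wait(0.5);print(finish_job())"
```

```text
the job is handed in; nothing more can be done
None
```

I handed the job in: the pack is square against the end stop, all four white blocks are laid in running bond, and the pot is upright on the black disc, as the last pictures show; no verdict came back.

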